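Open the ratchet bench clamp for the next leg shell

TASK

The bench clamp is closed too far for the next leg shell. Tip its ratchet pawl right over so that it rests back, clear of the rack, and leave it there; then pull the sliding jaw fully back to its end stop. Leave the leg shell, wooden hand, screwdriver and spanner around the clamp where they are.

Things in the scene. Friction and masses are not known exactly. Their poses are not given: they have to be found in the camera images.
- clamp: Ratchet bench clamp bolted to the bench: painted bed, 50 mm wide, top 45 mm high, x = -235 to +200 mm, on 130 mm wide feet. Origin on the bench. Its x axis runs along the bed in the direction in which the clamp OPENS: from the fixed jaw at the -x end towards the end stop, two lugs on the bed's sides at x = 90 to 106 mm; z up. On top, a steel rack of saw teeth, 8 mm high, 15 mm pitch.
- jaw (a joint): How far the sliding jaw has been drawn back, m: 0 = closed up (40 mm mouth), 0.14 = fully open, the carriage against the end-stop lugs (180 mm mouth). It slides along the clamp's x axis with about 8 N of friction and stays where it is left. With the pawl down in the rack it can be pushed towards 0, but catches within 15 mm when pulled open.
- jaw_handle (a point): Grip centre of the upright round black handle on the sliding jaw's carriage: 24 mm diameter, from 84 to 167 mm above the bench; this point lies on its axis 148 mm above the bench. Axes parallel to the clamp's. It is the part to pull by. The jaw plate (100 mm wide, 120 mm high) begins 23 mm from the handle's axis on the -x side; the carriage's flat top is 72 mm above the bench.
- pawl (a joint): Angle of the ratchet pawl, rad: 0 = down in a tooth root, up to 0.2 when lying on a tooth (as found), 2.1 = tipped right over on its rest. It turns freely about the clamp's y axis, lifting from the +x side up and over towards the handle. Only its weight (120 g) holds it; past about 1.55 rad (upright) it falls on by itself to 2.1 and stays there; short of that it falls back into the rack.
- pawl_pivot (a point): Centre of the pawl's pin, on the carriage at the side away from the jaw plate, 80 mm above the bench and 90 mm from the handle's axis towards the clamp's +x. Axes parallel to the clamp's.
- pawl_knob (a point): Centre of the pawl's black end knob: a level cylinder along the clamp's y, 26 mm long between its flat ends, 20 mm diameter, at the pawl's free end. It turns 75 mm from the pin; with the pawl down it points to the clamp's +x at about the pin's height. Nothing is beside its flat ends; the bed is 40 mm below. When tipped over it stands about 48 mm from the handle's axis, its top at about 152 mm.
- shell_tall: Bystander: skin-coloured leg shell standing upright, 190 mm high, 116 mm wide at the top, beyond the clamp's fixed-jaw end. Origin under its centre.
- wood_hand: Bystander: wooden hand lying flat beside the clamp, about 165 x 100 mm, 34 mm high. Origin under its palm.
- driver: Bystander: screwdriver lying beside the clamp on the side away from the robot. Origin under its middle.
- spanner: Bystander: flat spanner lying beside the clamp on the robot's side. Origin under its middle.

How it is judged:
By the outcome, as a careful person would: the job done as asked, in the order asked, and still so for the second after the job is handed in, with the robot touching nothing.
It also fails if it takes over 48 s, if anything falls off the work surface, if the arm or the gripper's body presses on something with over 40 N, if the wrist force passes 120 N, or if a joint passes its speed limit or range.

ROBOT

A 7-joint arm with a two-finger parallel gripper is mounted at the origin on the work surface. World frame = base frame: x ahead of the robot, y to its left, z up, the work surface at z = 0. Lengths are in m, angles in rad, forces in N, time in s.
With the tool pointing down it reaches from about 0.425 to 1.025 m from the base axis. Payload 9.4 kg.
Tool frame: the origin (TCP) lies on the mounting face of the last link; the fingertips stand ctrl.tip_extent ahead of it and the grasp point (between the pads) lies 155 mm ahead of it (ctrl.tip_extent is the distance from the TCP to the fingertips, in m); z points along the fingers, y is the line along which they close (so a half turn about z gives the same grasp; the last joint's range is limited). The gripper opens to 85 mm and grips with 20 to 120 N. Pads are 22 mm wide; open, the fingers measure 114 mm over their backs; the gripper's body (76 mm by 85 mm) begins 54 mm behind the grasp point. The pads swing forward as they close: fully open they stand 13 mm farther back than shut.
Start: joints at [-1.357, 0.599, -0.003, 1.599, 0.002, 0.943, -0.08], TCP at [0.208, 0.695, 0.405] pointing down, gripper open.
Joint ranges: [-2.57, 2.57], [-0.35, 1.97], [-1.29, 1.29], [0.11, 2.56], [-1.05, 4.19], [0.11, 1.86], [-2.63, 2.63]. Speed limits (rad/s): [2.22, 2.22, 3.01, 3.01, 3.14, 3.14, 3.14].

INTERFACE

Orientations are given as [roll, pitch, yaw] about the fixed x, y, z axes, in that order (R = Rz(yaw) Ry(pitch) Rx(roll)).
In Python, from plant import ctrl gives the robot as it stands.
- The arm moves only by the tool send_rows, never from a script. Its argument "motion" is one flat list of numbers, 5 for each row, row after row: the opening, from 0 (shut) to 1 (fully open), then the shift along the tool's x, y, z in mm, then the turn about the tool's z in rad. A call has 1 to 8 rows; each row is the pose to reach, as a shift and turn from the pose commanded when the call began, along the tool's axes at that moment; what a row does not reach only later rows make up. A row lasts 1/10 s, in which the tool goes at most 50 mm and 8.59 degrees, less where a joint would pass 70% of its speed; a pose out of reach is approached as far as the arm can. A call with a gripper value outside its range is refused whole. The fingers move at their own pace and stop on an object; "squeeze" is the grip in N (left out, the last holds). Time passes only in rows, so rows that repeat a pose let the fingers close. It gives the time, the measured TCP pose, the force, the opening and the grip force at its end, in the units of the state.
- ctrl.state(): the state, without advancing time (a new reading comes with each control period).
- ctrl.capture(name): name is "scene" or "top" or "wrist"; returns the picture (480x640x3 uint8, blue, green, red); there is no depth.
- ctrl.get_calibration(name): a dict with "intrinsics" (3x3 intrinsics, pixels), "k1" (the pictures are not rectified: a ray, as slopes to the right and down, at radius r is drawn at 1 + k1 r^2 times it, then the intrinsics apply), "rvec" (rotation vector, rad) and "tvec" (3), from world to camera coordinates, as OpenCV has them; the wrist camera has in their place "mount" (4x4, takes a point from camera to tool coordinates, whose origin is the TCP and whose axes are the flange's). Camera axes: x right, y down, z forward; pixel columns grow to the right and rows downward; lengths in m; the calibration is good to about 2 mm. A picture is of the moment at which its call begins: read the wrist's pose just before it. get_calibration takes no time and is no camera call.
- ctrl.finish_job(): hands the job in; it is judged then, once.
The state is a dict: "time_s": time; "joints": joint angles; "joint_velocities": joint speeds; "effort": joint torques, N m; "tool_pos": TCP position; "tool_rot": TCP orientation; "contact_force": force on the tool from outside, world axes, zero at the start; "ft_torque": the same for the moment, N m; "finger_gap": finger opening in m; "gripper_force": force on a finger pad.
Only numpy, scipy, OpenCV 4.12 (cv2) and the standard library are available. Lean on these libraries where they do the work, as an engineer would, in place of code of your own. Each camera call takes 0.05 s, during which the arm holds its last target. There are 200 camera calls.

## Working session

There is one attempt and no reset: what is moved stays moved. The work goes in short steps, Python scripts to look and compute and a tool call to move; the robot and the scene stay as the last step left them, time stands still between calls to the robot, and variables do not carry over. Pictures are saved under pics/ and viewed, at most 10 in all, crops included, and the job is handed in when it is done.

Besides the shell and the picture viewer there is one more tool, called after "Request:" as name(argument=value, ...), one argument or row to a line, values as JSON. send_rows: Moves the arm, as the interface text tells. Its arguments: {"type":"object","properties":{"motion":{"type":"array"},"squeeze":{"type":"number"}},"required":["motion"]}

```bash
mkdir -p pics; ls
python3 - <<'E'
from plant import ctrl
import cv2
s=ctrl.state();print(s['tool_pos'],s['tool_rot'],s['time_s'],s['finger_gap'],ctrl.tip_extent)
for n in('scene','top'):
    cv2.imwrite(f'pics/{n}0.png',ctrl.capture(n));print(n,ctrl.get_calibration(n))
print(ctrl.get_calibration('wrist'))
E
```

```text
pics
[0.20780647 0.69436635 0.40380764] [-3.14003087e+00  1.21876160e-04  2.85084004e+00] 0.0 0.08578290211008761 0.1734
scene {'intrinsics': array([[624.23237428,   0.        , 319.5013372 ],
       [  0.        , 624.23237428, 236.16672536],
       [  0.        ,   0.        ,   1.        ]]), 'k1': -0.13220775561667114, 'rvec': array([ 2.22893378,  1.40695417, -0.42835929]), 'tvec': array([-0.33983801, -0.36678157,  1.56567469])}
top {'intrinsics': array([[583.32363881,   0.        , 321.56027379],
       [  0.        , 583.32363881, 242.86024768],
       [  0.        ,   0.        ,   1.        ]]), 'k1': -0.17742884324792893, 'rvec': array([ 2.20278818, -2.17976021,  0.06631911]), 'tvec': array([0.09508595, 0.57660128, 1.09506438])}
{'intrinsics': array([[429.93629795,   0.        , 320.52826403],
       [  0.        , 429.93629795, 235.53605229],
       [  0.        ,   0.        ,   1.        ]]), 'k1': -0.041433414732276755, 'mount': array([[ 3.55507998e-04, -9.66223027e-01, -2.57707073e-01,
         6.55889933e-02],
       [ 9.99999693e-01,  5.23366673e-04, -5.82758714e-04,
         1.11592686e-03],
       [ 6.97950182e-04, -2.57706787e-01,  9.66222917e-01,
         3.03674666e-02],
       [ 0.00000000e+00,  0.00000000e+00,  0.00000000e+00,
         1.00000000e+00]])}
```

View pics/scene0.png

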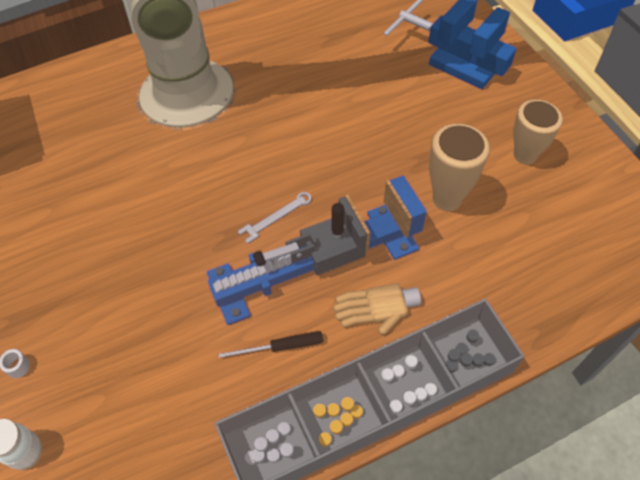

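View pics/top0.png

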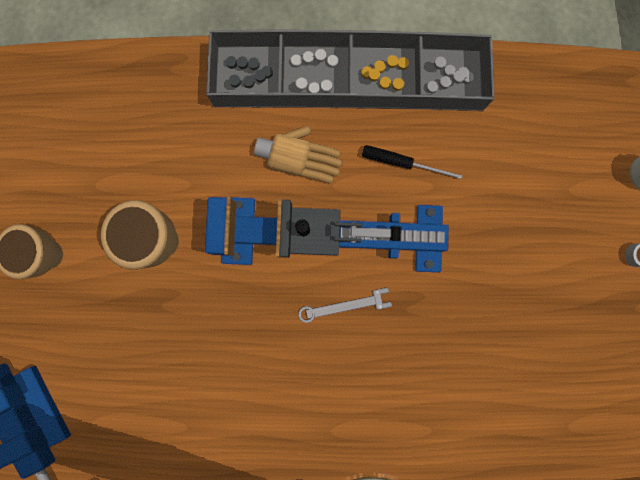

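The scene view shows the clamp with the handle top at about (338,207) and the knob at (259,258). In the top view the handle top is at (303,228), the knob at (396,233), and the bed's end at (448,237).

```bash
cat > h.py <<'E'
from plant import ctrl
import numpy as np, cv2
from scipy.spatial.transform import Rotation as R
def cam(n,s=None):
    c=ctrl.get_calibration(n);K=c['intrinsics'];d=np.array([c['k1'],0,0,0.])
    if 'rvec' in c: Rc=cv2.Rodrigues(c['rvec'])[0];t=np.array(c['tvec'])
    else:
        T=np.eye(4);T[:3,:3]=R.from_euler('xyz',s['tool_rot']).as_matrix();T[:3,3]=s['tool_pos']
        M=np.linalg.inv(T@c['mount']);Rc=M[:3,:3];t=M[:3,3]
    return K,d,Rc,t
def px2w(n,uv,z,s=None):
    K,d,Rc,t=cam(n,s);u=cv2.undistortPoints(np.array([[uv]],float),K,d)[0,0]
    r=Rc.T@np.array([u[0],u[1],1]);o=-Rc.T@t
    return o+r*(z-o[2])/r[2]
def w2px(n,P,s=None):
    K,d,Rc,t=cam(n,s);return cv2.projectPoints(np.array(P,float).reshape(-1,3),cv2.Rodrigues(Rc)[0],t,K,d)[0][:,0]
E
python3 - <<'E'
from h import *
for n,uv,z in [('top',(303,228),.167),('scene',(338,207),.167),('top',(396,233),.09),('scene',(259,258),.09),
 ('top',(448,225),.045),('top',(448,249),.045),('top',(283,201),.12),('top',(283,256),.12),('top',(208,197),.12),('top',(208,254),.12),('top',(441,206),.01),('top',(441,271),.01)]:
    print(n,uv,px2w(n,uv,z).round(4))
E
python3 - <<'E'
import cv2
a=cv2.imread('pics/top0.png')[190:280,190:460];b=cv2.imread('pics/scene0.png')[165:335,200:440]
a=cv2.resize(a,None,fx=2.9,fy=2.9,interpolation=2);cv2.imwrite('pics/topc.png',a)
E
```

```text
top (303, 228) [0.5909 0.1321 0.167 ]
scene (338, 207) [0.5958 0.1355 0.167 ]
top (396, 233) [ 0.5903 -0.0318  0.09  ]
scene (259, 258) [ 0.5886 -0.0285  0.09  ]
top (448, 225) [ 0.61   -0.1361  0.045 ]
top (448, 249) [ 0.5649 -0.1359  0.045 ]
top (283, 201) [0.6417 0.1691 0.12  ]
top (283, 256) [0.5459 0.1676 0.12  ]
top (208, 197) [0.6478 0.301  0.12  ]
top (208, 254) [0.5479 0.2985 0.12  ]
top (441, 206) [ 0.6502 -0.1302  0.01  ]
top (441, 271) [ 0.524  -0.1299  0.01  ]
```

View pics/topc.png

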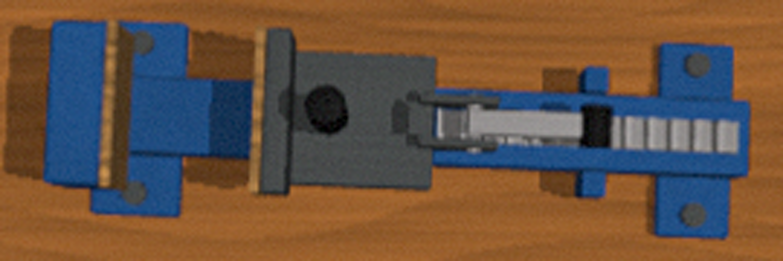

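The crop confirms the clamp's +x axis points along world −y, with a skew of about 0.024 rad. Handle to knob measures 164 mm, close to the 165 mm expected, and the bed is 435 mm long as given. I'll move above the knob now.

Request:
send_rows(
  motion=[1, -250, -255, 0, 1.0, 1, -250, -255, 0, 1.0, 1, -250, -255, 0, 1.0, 1, -250, -255, 0, 1.0, 1, -250, -255, 0, 1.0, 1, -250, -255, 0, 1.0, 1, -250, -255, 0, 1.0, 1, -250, -255, 0, 1.0],
  squeeze=20,
)

```text
time_s: 0.9
tool_pos: [0.3767, 0.373, 0.4049]
tool_rot: [-3.142, 0.003, 1.84]
contact_force: [-0.0, 0.9, 1.5]
finger_gap: 0.0857
gripper_force: 0.0
```

```bash
cat >> h.py <<'E'
def go(P,yang,s=None):
    "shift (mm, tool axes) and turn so the tool's TCP gets to P, tool y at world angle yang"
    s=s or ctrl.state();M=R.from_euler('xyz',s['tool_rot']).as_matrix()
    a=np.arctan2(M[1,1],M[0,1])
    print('t',round(s['time_s'],2),'tcp',np.round(s['tool_pos'],4),'F',np.round(s['contact_force'],1),'gap',round(s['finger_gap'],4),'grip',s['gripper_force'])
    print('shift',((M.T@(np.array(P)-s['tool_pos']))*1000).round(1),'turn',round(a-yang,3),'zdir',M[:,2].round(3))
E
python3 -c "
from h import *
go([.59,-.03,.36],-.024)"
```

```text
t 0.9 tcp [0.3767 0.373  0.4049] F [-0.   0.9  1.5] gap 0.0857 grip 0.0
shift [-445.1   98.2   46. ] turn 0.294 zdir [ 0.001 -0.002 -1.   ]
```

Request:
send_rows(
  motion=[1, -300, 65, 20, 0.294, 1, -300, 65, 20, 0.294, 1, -300, 65, 20, 0.294, 1, -300, 65, 20, 0.294, 1, -300, 65, 20, 0.294, 1, -300, 65, 20, 0.294, 1, -300, 65, 20, 0.294, 1, -300, 65, 20, 0.294],
)

```text
time_s: 1.7
tool_pos: [0.5202, 0.1067, 0.3845]
tool_rot: [-3.141, 0.0, 1.553]
contact_force: [-0.3, 2.0, -0.2]
finger_gap: 0.0853
gripper_force: 0.0
```

```bash
python3 -c "
from h import *
go([.59,-.03,.36],-.024)"
```

```text
t 1.7 tcp [0.5202 0.1067 0.3845] F [-0.3  2.  -0.2] gap 0.0853 grip 0.0
shift [-135.5   72.1   24.5] turn 0.007 zdir [-0. -0. -1.]
```

Request:
send_rows(
  motion=[1, -135, 72, 25, 0.007, 1, -135, 72, 25, 0.007, 1, -135, 72, 25, 0.007, 1, -135, 72, 25, 0.007, 1, -135, 72, 25, 0.007, 1, -135, 72, 25, 0.007],
)

```text
time_s: 2.3
tool_pos: [0.5893, -0.0252, 0.3595]
tool_rot: [-3.141, -0.001, 1.553]
contact_force: [-0.9, 0.8, 0.5]
finger_gap: 0.0858
gripper_force: 0.0
```

Run:
```python
from h import *
s=ctrl.state();im=ctrl.capture('wrist');cv2.imwrite('pics/w1.png',im)
np.save('s1.npy',s,allow_pickle=True)
go([.59,-.03,.36],-.024,s)
print(w2px('wrist',[[.59,-.03,.085]],s))
```

```text
t 2.3 tcp [ 0.5893 -0.0252  0.3595] F [-0.9  0.8  0.5] gap 0.0858 grip 0.0
shift [-4.8  0.7 -0.6] turn 0.006 zdir [-0.001  0.001 -1.   ]
[[322.68574857 245.53939077]]
```

View pics/w1.png

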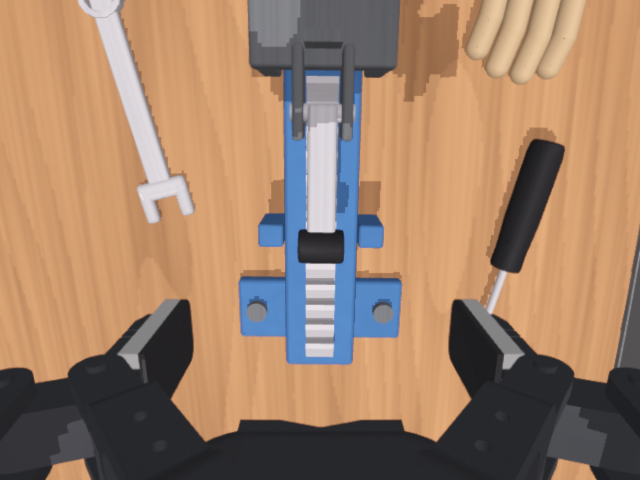

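The wrist view shows the knob's centre at (321,247), its ends at x = 299 and 344, and the pin at about (321,112). The lugs at (271,230) and (370,231) are lower, close to the bed.

Run:
```python
from h import *
s=np.load('s1.npy',allow_pickle=True).item()
for uv,z in [((321,247),.088),((299,247),.088),((344,247),.088),((321,112),.085),((306,358),.053),((334,357),.053),((320,362),.045)]: print(uv,px2w('wrist',uv,z,s).round(4))
k=px2w('wrist',(321,247),.088,s)
go([k[0],k[1],.088+.003+.155],-.024)
```

```text
(321, 247) [ 0.589 -0.03   0.088]
(299, 247) [ 0.5761 -0.0298  0.088 ]
(344, 247) [ 0.6025 -0.0302  0.088 ]
(321, 112) [0.5903 0.0461 0.085 ]
(306, 358) [ 0.5765 -0.1237  0.053 ]
(334, 357) [ 0.5967 -0.1232  0.053 ]
(320, 362) [ 0.5865 -0.132   0.045 ]
t 2.35 tcp [ 0.5893 -0.025   0.3597] F [ 0.6  0.5 -0.3] gap 0.0855 grip 0.0
shift [-5.100e+00 -1.000e-01  1.136e+02] turn 0.006 zdir [-0.001  0.001 -1.   ]
```

Request:
send_rows(
  motion=[1, -5, 0, 45, 0.006, 1, -5, 0, 85, 0.006, 1, -5, 0, 105, 0.006, 1, -5, 0, 115, 0.006, 1, -5, 0, 115, 0.006, 0.6, -5, 0, 115, 0.006],
)

```text
time_s: 2.95
tool_pos: [0.5899, -0.032, 0.2457]
tool_rot: [3.14, -0.0, 1.545]
contact_force: [-0.8, -0.5, 0.1]
finger_gap: 0.0731
gripper_force: 0.0
```

Request:
send_rows(
  motion=[0.2, 0, 0, 0, 0, 0.2, 0, 0, 0, 0, 0.2, 0, 0, 0, 0, 0.2, 0, 0, 0, 0, 0.2, 0, 0, 0, 0, 0.2, 0, 0, 0, 0],
  squeeze=20,
)

```text
time_s: 3.55
tool_pos: [0.5891, -0.0329, 0.2454]
tool_rot: [-3.141, -0.0, 1.543]
contact_force: [-2.5, 1.3, 6.4]
finger_gap: 0.0254
gripper_force: 25.0
```

Request:
send_rows(
  motion=[0.2, 1, 0, -7, 0, 0.2, 4, 0, -18, 0, 0.2, 9, 0, -28, 0, 0.2, 15, 0, -38, 0, 0.2, 22, 0, -46, 0, 0.2, 31, 0, -53, 0, 0.2, 40, 0, -59, 0, 0.2, 40, 0, -59, 0],
)

```text
time_s: 4.35
tool_pos: [0.5904, 0.0084, 0.3048]
tool_rot: [-3.141, -0.0, 1.545]
contact_force: [-6.3, -0.7, 3.2]
finger_gap: 0.0252
gripper_force: 21.9
```

Run:
```python
from h import *
s=ctrl.state();cv2.imwrite('pics/w2.png',ctrl.capture('wrist'));go([.589,.04,.3],-.024,s)
```

```text
t 4.35 tcp [0.5904 0.0084 0.3048] F [-6.3 -0.7  3.2] gap 0.0252 grip 21.94010764360428
shift [31.5 -2.2  4.8] turn -0.002 zdir [-0.  0. -1.]
```

View pics/w2.png

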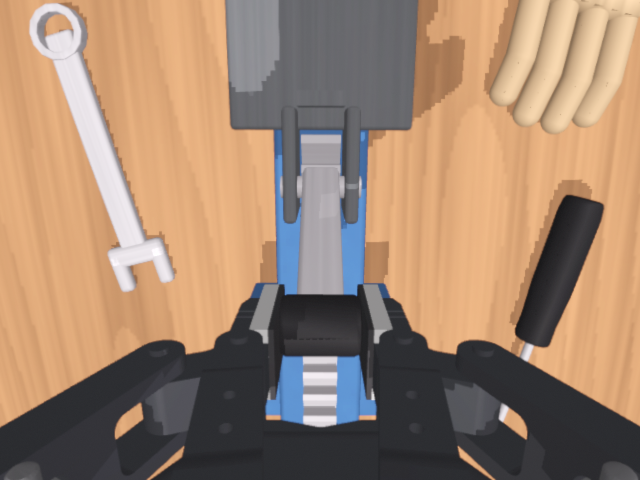

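The knob is held between the pads at about (321,325), and the pawl is lifting. I'll carry it over the top.

Request:
send_rows(
  motion=[0.2, 7, -1, -3, 0, 0.2, 14, -1, -5, 0, 0.2, 22, -1, -7, 0, 0.2, 29, -1, -8, 0, 0.2, 37, -1, -8, 0, 0.2, 44, -1, -7, 0, 0.2, 55, -1, -5, 0, 0.2, 60, -1, -4, 0],
)

```text
time_s: 5.2
tool_pos: [0.5918, 0.0689, 0.308]
tool_rot: [3.14, -0.001, 1.545]
contact_force: [-0.2, -2.9, 2.5]
finger_gap: 0.0254
gripper_force: 23.2
```

Run:
```python
from h import *
s=ctrl.state();cv2.imwrite('pics/w3.png',ctrl.capture('wrist'));go([.589,.06,.3],-.024,s)
```

```text
t 5.2 tcp [0.5918 0.0689 0.308 ] F [-0.2 -2.9  2.5] gap 0.0254 grip 23.24749857187271
shift [-9.  -2.5  8. ] turn -0.002 zdir [ 0.001  0.001 -1.   ]
```

View pics/w3.png

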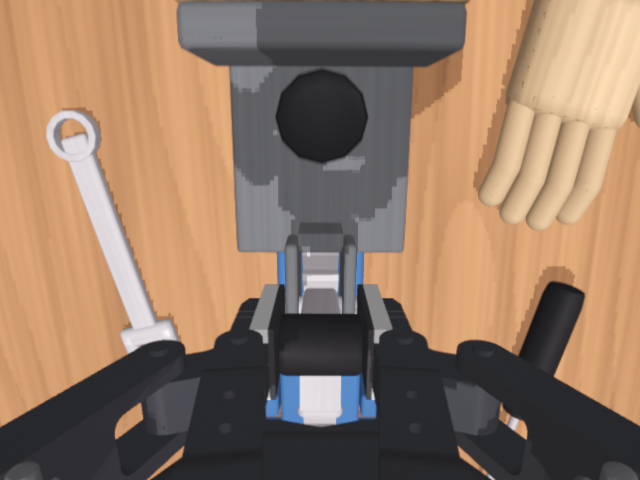

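The knob is at about (321,345) between the pads, and the handle top is at (322,115). I'll check the pawl angle by geometry.

Run:
```python
from h import *
s=ctrl.state()
h=px2w('wrist',(322,115),.167,s);print(h)
hx=h+[0,0,0]
for th in (1.5,1.7,1.9,2.1):
    P=[h[0]-.002,h[1]-.09+.075*-np.cos(th),.08+.075*np.sin(th)];print(th,P[1:],w2px('wrist',P,s))
print(w2px('wrist',[h[0],h[1]-.09,.08],s))
```

```text
[0.59380191 0.13728001 0.167     ]
1.5 [np.float64(0.04197472357299695), np.float64(0.15481212399530409)] [[322.62342077 412.26604336]]
1.7 [np.float64(0.05694335077023901), np.float64(0.15437486078393514)] [[321.54903677 372.33920719]]
1.9 [np.float64(0.07152673121283741), np.float64(0.1509725065765561)] [[320.43929496 326.8493839 ]]
2.1 [np.float64(0.08514347154306398), np.float64(0.14474070249866552)] [[319.40995268 280.45825907]]
[[325.59379145 305.15042529]]
```

Request:
send_rows(
  motion=[0.2, 6, 0, 2, 0, 0.2, 11, 0, 4, 0, 1, 11, 0, 4, 0, 1, 11, 0, 4, 0, 1, 11, 0, 4, 0, 1, 11, 0, 4, 0, 1, 11, 0, 4, 0, 1, 11, 0, 4, 0],
)

```text
time_s: 6.05
tool_pos: [0.5917, 0.0781, 0.3037]
tool_rot: [3.141, 0.0, 1.544]
contact_force: [0.4, 0.4, 0.1]
finger_gap: 0.0852
gripper_force: 0.0
```

Request:
send_rows(
  motion=[1, 0, 0, -30, 0, 1, 0, 0, -60, 0, 1, 0, 0, -60, 0, 1, 0, 0, -60, 0],
)

```text
time_s: 6.45
tool_pos: [0.5916, 0.0783, 0.3643]
tool_rot: [3.14, -0.001, 1.544]
contact_force: [-0.5, 0.9, 0.0]
finger_gap: 0.0854
gripper_force: 0.0
```

Run:
```python
from h import *
s=ctrl.state();cv2.imwrite('pics/w4.png',ctrl.capture('wrist'));np.save('s4.npy',s,allow_pickle=True)
go([.5935,.135,.303],-.024,s)
```

```text
t 6.45 tcp [0.5916 0.0783 0.3643] F [-0.5  0.9  0. ] gap 0.0854 grip 0.0
shift [56.7  0.3 61.3] turn -0.003 zdir [ 0.001  0.001 -1.   ]
```

View pics/w4.png

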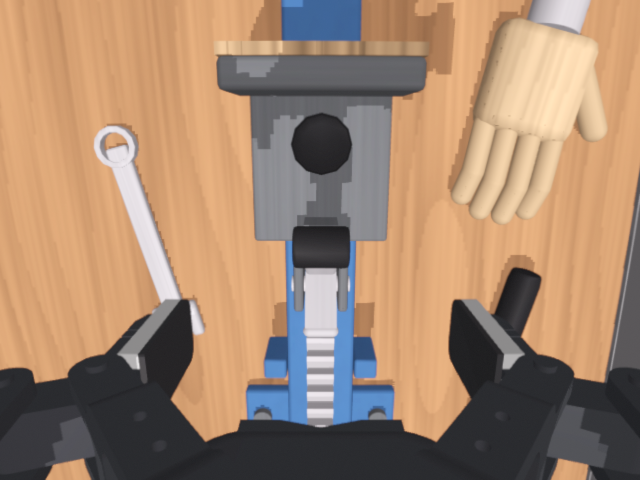

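The pawl is resting back: the knob is at (321,247) beside the handle, whose top is at (321,144). The lugs are at about y = 340–375 px.

Run:
```python
from h import *
s=np.load('s4.npy',allow_pickle=True).item()
h=px2w('wrist',(321.5,144),.167,s);print(h,px2w('wrist',(321,243),.152,s),px2w('wrist',(276,340),.045,s),px2w('wrist',(320,240),.072,s))
go([h[0]-.0005,h[1],.148+.155],-.024)
```

```text
[0.59360816 0.13613022 0.167     ] [0.5923085  0.09264964 0.152     ] [ 0.55618701 -0.01227309  0.045     ] [0.59128802 0.07178299 0.072     ]
t 6.5 tcp [0.5914 0.0783 0.3635] F [ 0.1 -0.5  0.1] gap 0.0852 grip 0.0
shift [57.8  0.2 60.5] turn -0.003 zdir [-0.  0. -1.]
```

Request:
send_rows(
  motion=[1, 45, 1, 0, 0, 1, 58, 1, 0, 0, 1, 58, 1, 0, 0, 1, 58, 1, 30, 0, 1, 58, 1, 50, 0, 1, 58, 1, 60, 0, 1, 58, 1, 60, 0, 0.2, 58, 1, 60, 0],
)

```text
time_s: 7.3
tool_pos: [0.5945, 0.1356, 0.3039]
tool_rot: [3.142, 0.0, 1.543]
contact_force: [-0.4, -0.0, 0.0]
finger_gap: 0.0733
gripper_force: 0.0
```

Request:
send_rows(
  motion=[0.15, 0, 0, 0, 0, 0.15, 0, 0, 0, 0, 0.15, 0, 0, 0, 0, 0.15, 0, 0, 0, 0, 0.15, 0, 0, 0, 0, 0.15, 0, 0, 0, 0],
  squeeze=60,
)

```text
time_s: 7.9
tool_pos: [0.594, 0.1362, 0.3045]
tool_rot: [-3.141, -0.001, 1.544]
contact_force: [-2.5, -0.2, 6.6]
finger_gap: 0.0227
gripper_force: 58.5
```

Request:
send_rows(
  motion=[0.15, -3, 0, 0, 0, 0.15, -9, 0, 0, 0, 0.15, -16, 0, 0, 0, 0.15, -24, 0, 0, 0, 0.15, -32, 0, 0, 0, 0.15, -40, 0, 0, 0, 0.15, -46, 0, 0, 0, 0.15, -50, 0, 0, 0],
)

```text
time_s: 8.7
tool_pos: [0.5925, 0.0881, 0.3045]
tool_rot: [-3.141, -0.003, 1.546]
contact_force: [-4.3, 9.2, 7.2]
finger_gap: 0.0229
gripper_force: 58.6
```

Request:
send_rows(
  motion=[0.15, -5, 0, 0, 0, 0.15, -11, 0, 0, 0, 0.15, -17, 0, 0, 0, 0.15, -22, 0, 0, 0, 0.15, -26, 0, 0, 0, 0.15, -28, 0, 0, 0],
)

```text
time_s: 9.3
tool_pos: [0.5918, 0.0601, 0.3045]
tool_rot: [-3.141, -0.003, 1.546]
contact_force: [-3.5, 7.7, 6.9]
finger_gap: 0.0225
gripper_force: 58.6
```

Request:
send_rows(
  motion=[0.15, -3, 0, 0, 0, 0.15, -5, 0, 0, 0, 0.15, -7, 0, 0, 0, 0.15, -9, 0, 0, 0, 0.15, -10, 0, 0, 0],
)

```text
time_s: 9.8
tool_pos: [0.5915, 0.0503, 0.3045]
tool_rot: [-3.141, -0.003, 1.546]
contact_force: [-4.1, 8.3, 8.2]
finger_gap: 0.0224
gripper_force: 58.7
```

Request:
send_rows(
  motion=[0.15, -1, 0, 0, 0, 0.15, -2, 0, 0, 0, 0.15, -3, 0, 0, 0, 0.15, -4, 0, 0, 0],
)

```text
time_s: 10.2
tool_pos: [0.5914, 0.0465, 0.3045]
tool_rot: [-3.141, -0.003, 1.546]
contact_force: [-4.2, 8.6, 9.0]
finger_gap: 0.0229
gripper_force: 58.7
```

Request:
send_rows(
  motion=[0.15, -1, 0, 0, 0, 0.15, -2, 0, 0, 0, 0.15, -3, 0, 0, 0, 0.15, -4, 0, 0, 0],
)

```text
time_s: 10.6
tool_pos: [0.5913, 0.0425, 0.3045]
tool_rot: [-3.141, -0.003, 1.546]
contact_force: [-4.2, 8.9, 8.6]
finger_gap: 0.0225
gripper_force: 58.8
```

Request:
send_rows(
  motion=[0.15, -1, 0, 0, 0, 0.15, -2, 0, 0, 0, 0.15, -3, 0, 0, 0],
)

```text
time_s: 10.9
tool_pos: [0.5912, 0.0399, 0.3045]
tool_rot: [-3.141, -0.004, 1.546]
contact_force: [-3.8, 12.2, 8.5]
finger_gap: 0.0228
gripper_force: 58.8
```

Request:
send_rows(
  motion=[0.15, -1, 0, 0, 0, 0.15, -2, 0, 0, 0, 0.15, -2, 0, 0, 0],
)

```text
time_s: 11.2
tool_pos: [0.5912, 0.0395, 0.3045]
tool_rot: [-3.141, -0.006, 1.548]
contact_force: [-3.8, 15.9, 6.9]
finger_gap: 0.0227
gripper_force: 58.8
```

Request:
send_rows(
  motion=[0.15, -1, 0, 0, 0, 0.15, -2, 0, 0, 0, 0.15, -2, 0, 0, 0, 0.15, -2, 0, 0, 0],
)

```text
time_s: 11.6
tool_pos: [0.5912, 0.0392, 0.3045]
tool_rot: [-3.141, -0.007, 1.549]
contact_force: [-3.8, 21.0, 9.0]
finger_gap: 0.0223
gripper_force: 58.8
```

Run:
```python
from h import *
s=ctrl.state();im=ctrl.capture('wrist');cv2.imwrite('pics/w5.png',im);go([.59,.04,.3],-.024,s)
```

```text
t 11.6 tcp [0.5912 0.0392 0.3045] F [-3.8 21.   9. ] gap 0.0223 grip 58.8411408662796
shift [ 0.8 -1.2  4.5] turn 0.002 zdir [-0.001  0.008 -1.   ]
```

View pics/w5.png

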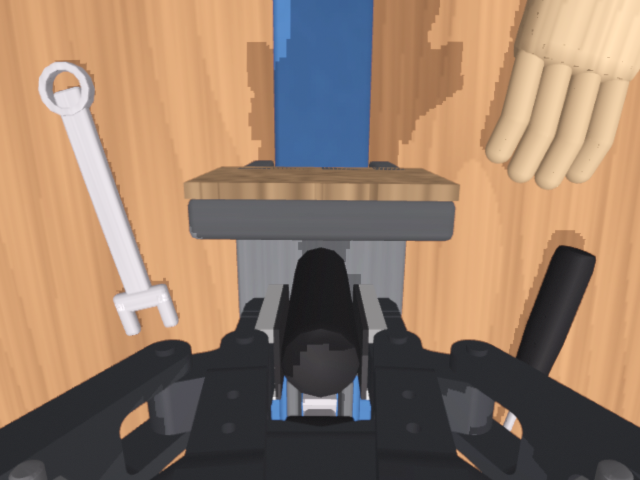

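The handle is held at (320,365) and the force has risen to 21 N with no motion, so the jaw is at its stop. The gripper hides the pawl. I'll release, rise and check.

Request:
send_rows(
  motion=[0.15, 3, 0, 0, 0, 0.15, 3, 0, 0, 0, 1, 3, 0, 0, 0, 1, 3, 0, 0, 0, 1, 3, 0, 0, 0, 1, 3, 0, 0, 0, 1, 3, 0, 0, 0, 1, 3, 0, 0, 0],
)

```text
time_s: 12.45
tool_pos: [0.5915, 0.036, 0.3037]
tool_rot: [-3.142, 0.0, 1.544]
contact_force: [-0.2, -0.2, -1.5]
finger_gap: 0.0854
gripper_force: 0.0
```

Request:
send_rows(
  motion=[1, 0, 0, -20, 0, 1, 0, 0, -60, 0, 1, 0, 0, -100, 0, 1, -20, 0, -100, 0, 1, -40, 0, -100, 0, 1, -40, 0, -100, 0],
)

```text
time_s: 13.05
tool_pos: [0.5901, -0.0066, 0.4043]
tool_rot: [3.141, 0.001, 1.54]
contact_force: [0.1, -0.1, 0.3]
finger_gap: 0.0852
gripper_force: 0.0
```

Run:
```python
from h import *
s=ctrl.state();im=ctrl.capture('wrist');cv2.imwrite('pics/w6.png',im);go([.59,.04,.3],-.024,s);np.save('s6.npy',s,allow_pickle=True)
```

```text
t 13.05 tcp [ 0.5901 -0.0066  0.4043] F [ 0.1 -0.1  0.3] gap 0.0852 grip 0.0
shift [ 46.7  -1.6 104.3] turn -0.007 zdir [ 0.001 -0.001 -1.   ]
```

View pics/w6.png

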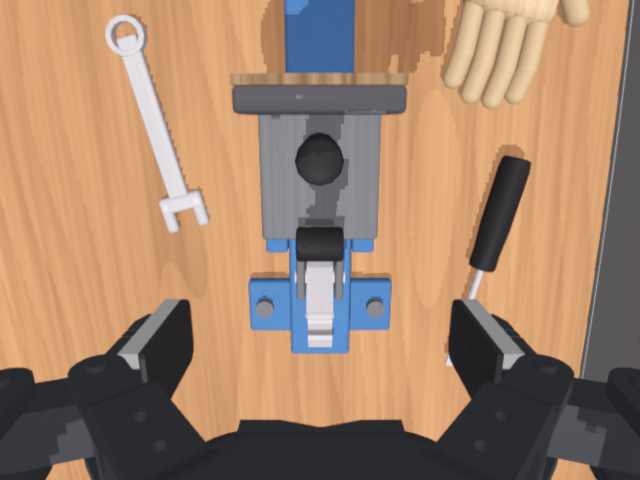

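The carriage edge at row 240 is against the lugs at (277,244) and (362,244). The pawl knob is at (320,244), still tipped back beside the handle, and the bystanders haven't moved.

```bash
python3 -c "
from plant import ctrl
print(ctrl.finish_job())"
```

```text
the job is handed in; nothing more can be done
None
```

I tipped the pawl right over onto its rest and then pulled the jaw back to its end stop; the arm is clear, the bystanders were not touched, and I handed the job in at about 13 s.

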